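# Hold the loupe at focal height over a circuit board

## Task

On the inspection fixture, pull the black knob of the sprung focus gauge up to its stop and leave it out: its red ring then stands at the viewing height. After that, pick up the hand loupe and hold it level and still, right way up, with its lens centred over the orange chip on the circuit board and the middle of the lens rim at the height of the red ring. Finish while holding it there; the loupe must not touch the fixture, and the tester, the meter and the tape roll stay where they are.

Things in the scene. Friction and masses are not known exactly. Their poses are not given: they have to be found in the camera images.
- fixture: Fixed inspection fixture: aluminium base 110 (x) x 200 (y) x 16 mm; origin at the centre of its underside, on the bench, z up. On its -y half a grey nest with a green circuit board (board top 34 mm above the bench, orange chip in its middle); on its +y half a dark upright gauge housing, diameter 30 mm, top 72 mm above the bench, centred at (0, 50 mm). Its place and yaw vary.
- chip (a point): Centre of the top face of the orange chip (16 x 16 mm), at (0, -50, 40) mm in the fixture's frame: the part to be viewed.
- gauge (a joint): How far the gauge rod is pulled straight up out of its housing, m: 0 pushed in, 0.055 at its stop. It starts between 0 and 0.012. It takes a pull of about 5 to 8 N (a light return spring plus a friction brake); the brake keeps it where it is left.
- gauge_ring (a point): Middle of the red ring (diameter 20 mm, 8 mm high) on the gauge rod, below the knob. It moves with the rod: 80 mm above the bench when pushed in, 135 mm (95 mm above the chip) at the stop.
- gauge_knob (a point): Middle of the black knob of the gauge rod: upright cylinder, diameter 24 mm, 26 mm high, its middle 25 mm above that of the red ring (105 mm above the bench when pushed in).
- loupe: Hand loupe lying flat on the bench, 70 to 130 g. Origin on its underside, x from the handle to the lens, z up. Light-grey handle, a bar 105 x 24 mm, 22 mm high, from x = -78 to +27 mm; round black lens rim, outer diameter 68 mm, 14 mm thick, centred at x = +60 mm, its underside level with the handle's.
- lens (a point): Centre of the lens, at the middle of the rim's thickness: (60, 0, 7) mm in the loupe's frame; axes as the loupe's.
- loupe_grip (a point): A good place to grip the handle across its 24 mm width, near the loupe's balance: (-10, 0, 11) mm in the loupe's frame.
- tester: Bystander: black handheld tester with a green screen lying on the bench, about 76 x 205 x 44 mm, origin under its middle, head to +y.
- meter: Bystander: yellow multimeter lying on the bench, 70 x 130 x 40 mm, origin under its middle.
- tape: Bystander: cream roll of tape lying flat, outer diameter 90 mm, 24 mm high, origin under its middle.

How it is judged:
By the outcome, as a careful person would: the job done as asked, in the order asked, and still so for the second after the job is handed in, while the arm keeps its last pose, push and grip.
It also fails if it takes over 51 s, if anything falls off the work surface, if the arm or the gripper's body presses on something with over 40 N, if the wrist force passes 120 N, or if a joint passes its speed limit or range.

## Robot

A 7-joint arm with a two-finger parallel gripper is mounted at the origin on the work surface. World frame = base frame: x ahead of the robot, y to its left, z up, the work surface at z = 0. Lengths are in m, angles in rad, forces in N, time in s.
With the tool pointing down it reaches from about 0.425 to 0.925 m from the base axis. Payload 6.8 kg.
Tool frame: the origin (TCP) lies midway between the tips of the shut fingers; the grasp point (between the pads) lies 19 mm behind it; z points along the fingers, x is the direction in which the jaws open and shut, and the axes are right-handed (so a half turn about z gives the same grasp; the last joint's range is limited). The gripper opens to 85 mm and grips with 20 to 120 N. Pads are 22 mm wide; open, the fingers measure 114 mm over their backs; the gripper's body (76 mm by 85 mm) begins 54 mm behind the grasp point. The pads swing forward as they close: fully open they stand 13 mm farther back than shut.
Start: joints at [1.226, 0.477, 0.022, 1.555, -0.011, 1.109, -0.083], TCP at [0.158, -0.656, 0.231] pointing down, gripper open.
Joint ranges: [-2.96, 2.96], [-0.34, 2.1], [-1.41, 1.46], [0.24, 2.44], [-1.37, 4.51], [0.17, 1.92], [-2.96, 2.96]. Speed limits (rad/s): [2.39, 2.39, 3.14, 3.14, 3.14, 3.14, 3.14].

## Interface

Orientations are given as a rotation vector (axis times angle).
In Python, from bench import r gives the robot as it stands. The module is installed in compiled form; this text tells all that it offers.
- The arm moves only by the shell command python3 -m pendant 'ROWS' [OPENING] [FORCE]. ROWS is text: rows parted by semicolons, each of 4 numbers parted by spaces: the shift along the tool's x, y, z in cm, then the turn about the tool's z in degrees. A call has 1 to 8 rows; each row shifts and turns the pose as measured when the row begins, along the tool's axes as they then stand; what a row does not reach is not made up. A row lasts 1/12 s, in which the tool goes at most 41.7 mm and 7.16 degrees, less where a joint would pass 70% of its speed; a pose out of reach is approached as far as the arm can. A call with a gripper value outside its range is refused whole. OPENING is the closure in counts, from 0 (fully open) to 255 (shut), set as the call begins (- or left out, the last holds). The fingers move at their own pace and stop on an object; FORCE is the grip in N (left out, the last holds). Time passes only in rows, so rows that do not move let the fingers close. It gives the time, the measured TCP pose, the force and the opening at its end, in the units of the state.
- r.get_obs(): the state, without advancing time (a new reading comes with each control period).
- r.grab_frame(name): name is "scene" or "side" or "wrist"; returns a dict with "color" (480x640x3 uint8, red, green, blue), "fx", "fy", "cx", "cy" (pixels), "R" (3x3) and "t" (3): a world point X has camera coordinates R X + t; the wrist camera has in their place "hand_eye" (4x4, takes a point from camera to tool coordinates, whose origin is the TCP and whose axes are the tool frame's). Camera axes: x right, y down, z forward; pixel columns grow to the right and rows downward; lengths in m; the calibration is good to about 2 mm. A picture is of the moment at which its call begins: read the wrist's pose just before it. There is no depth.
- r.hand_in(): hands the job in, once; it reports no verdict.
The state is a dict: "clock": time; "joints": joint angles; "qvel": joint speeds; "tau": joint torques, N m; "tcp_pos": TCP position; "orientation": TCP orientation; "contact_force": force on the tool from outside, world axes, zero at the start; "moment": the same for the moment, N m; "grip_width": finger opening in m.
Only numpy, scipy, OpenCV 4.12 (cv2) and the standard library are available. Lean on these libraries where they do the work, as an engineer would, in place of code of your own. Each camera call takes 0.05 s, during which the arm holds its last target.

## Working session

There is one attempt and no reset: what is moved stays moved. The work goes in short steps, Python scripts to look and compute and a shell command to move; the robot and the scene stay as the last step left them, time stands still between calls to the robot, and variables do not carry over. Pictures are saved under pics/ and viewed, and the job is handed in when it is done.

```bash
mkdir -p pics; cat > h.py <<'E'
import numpy as np, cv2, sys
from bench import r
from scipy.spatial.transform import Rotation as Ro
def cam(name):
    o=r.get_obs(); f=r.grab_frame(name)
    if 'R' in f: R=np.array(f['R']);t=np.array(f['t'])
    else:
        T=np.eye(4);T[:3,:3]=Ro.from_rotvec(o['orientation']).as_matrix();T[:3,3]=o['tcp_pos']
        W=np.linalg.inv(T@np.array(f['hand_eye']));R=W[:3,:3];t=W[:3,3]
    K=np.array([[f['fx'],0,f['cx']],[0,f['fy'],f['cy']],[0,0,1]])
    return f['color'],K,R,t
def save(n,img): cv2.imwrite('pics/'+n,img[:,:,::-1])
def ray(K,R,t,uv):
    d=R.T@np.linalg.inv(K)@np.array([uv[0],uv[1],1.]); return -R.T@t,d/np.linalg.norm(d)
def onplane(C,uv,z):
    o,d=ray(*C,uv); return o+d*(z-o[2])/d[2]
def tri(C1,u1,C2,u2):
    o1,d1=ray(*C1,u1);o2,d2=ray(*C2,u2)
    A=np.stack([d1,-d2],1);s=np.linalg.lstsq(A,o2-o1,rcond=None)[0]
    p,q=o1+s[0]*d1,o2+s[1]*d2
    return (p+q)/2,np.linalg.norm(p-q)
def proj(C,X):
    K,R,t=C;c=K@(R@np.array(X)+t);return c[:2]/c[2]
def grab(name,png):
    img,K,R,t=cam(name);save(png,img);np.savez('pics/'+png[:-4]+'.npz',img=img,K=K,R=R,t=t)
def load(n):
    d=np.load('pics/'+n+'.npz');return d['img'],(d['K'],d['R'],d['t'])
E
python3 - <<'E'
from h import *
o=r.get_obs()
for k in o: print(k,np.round(o[k],3))
for n in ['scene','side','wrist']: grab(n,n+'0.png')
for n in ['scene','side']:
    i,C=load(n+'0');print(n,-C[1].T@C[2],C[1][2])
E
```

```text
clock 0.0
joints [ 1.226  0.478  0.022  1.556 -0.011  1.109 -0.083]
qvel [ 0.001 -0.     0.001 -0.001  0.001  0.001 -0.001]
tau [ 0.0000e+00 -5.9645e+01  1.6080e+00 -2.8119e+01  1.2000e-02  9.0000e-03
  0.0000e+00]
tcp_pos [ 0.158 -0.656  0.23 ]
orientation [-2.468e+00  1.943e+00  2.000e-03]
contact_force [-0.192 -0.711  0.014]
moment [-0.002  0.015  0.023]
grip_width 0.086
scene [1.40399636 0.19800819 0.73916908] [-0.75364121 -0.20801368 -0.62350239]
side [ 0.34372423 -0.42050636  0.65640806] [ 0.35835483  0.57079503 -0.73876576]
```

View pics/scene0.png

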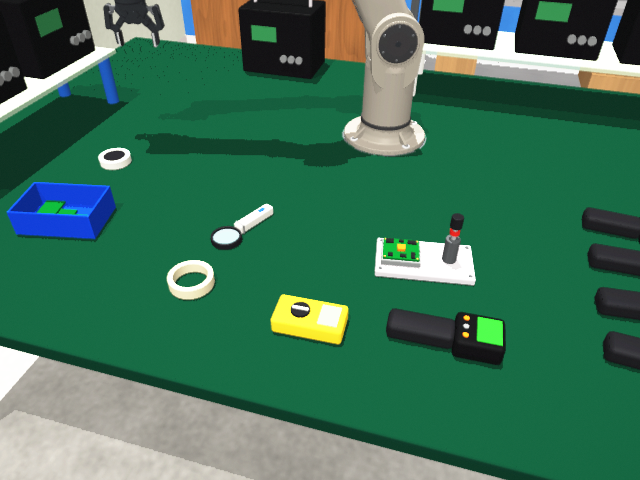

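View pics/side0.png

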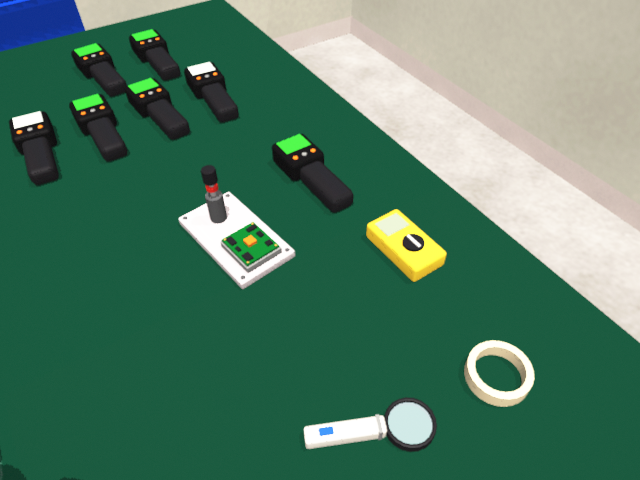

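View pics/wrist0.png

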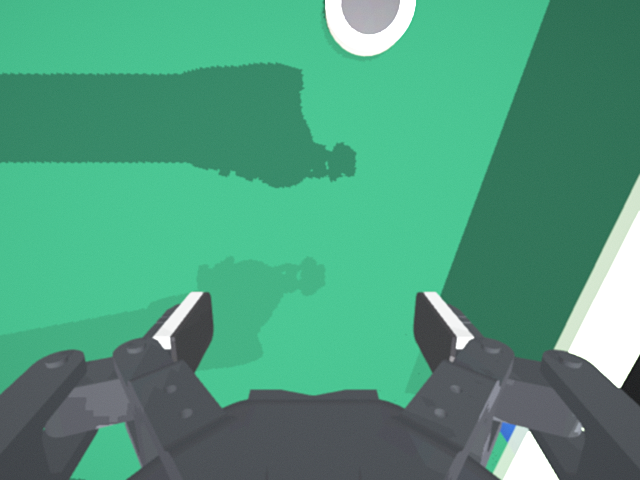

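The scene view shows the knob at about (457,221), ring (454,233), chip (401,247), lens (227,237) and handle (255,218). In the side view they are at about (209,174), (211,187), (250,240), (410,423) and (345,432). The wrist sees only the bench and a decoy roll. Next I'll measure by masks.

```bash
cat > m.py <<'E'
from h import *
i1,C1=load('scene0');i2,C2=load('side0')
def cen(m,box):
    x0,y0,x1,y1=box;mm=np.zeros(m.shape,np.uint8);mm[y0:y1,x0:x1]=m[y0:y1,x0:x1]
    n,l,s,c=cv2.connectedComponentsWithStats(mm);k=1+np.argmax(s[1:,4]);return c[k],s[k]
def hsv(i):return cv2.cvtColor(i,cv2.COLOR_RGB2HSV)
def red(i):h=hsv(i);return (((h[...,0]<6)|(h[...,0]>172))&(h[...,1]>150)&(h[...,2]>80)).astype(np.uint8)
def orange(i):h=hsv(i);return ((h[...,0]>8)&(h[...,0]<24)&(h[...,1]>150)&(h[...,2]>150)).astype(np.uint8)
def black(i):return (i.max(2)<50).astype(np.uint8)
def white(i):h=hsv(i);return ((h[...,1]<60)&(h[...,2]>150)).astype(np.uint8)
if __name__=='__main__':
    def both(nm,f,b1,b2):
        a,s1=cen(f(i1),b1);b,s2=cen(f(i2),b2);p,e=tri(C1,a,C2,b);print(nm,a.round(1),s1,b.round(1),s2,(p*1000).round(1),round(e*1000,1));return p
    ring=both('ring',red,(430,215,480,260),(190,170,235,205))
    knob=both('knob',black,(440,205,475,232),(195,160,225,188))
    chip=both('chip',orange,(385,235,420,260),(235,225,265,255))
    base=both('base',white,(365,230,485,290),(170,185,300,290))
    rim=both('rim',black,(205,220,245,255),(375,390,440,460))
    hd=both('handle',white,(234,200,280,235),(298,410,376,450))
E
python3 m.py
python3 - <<'E'
from h import *
i1,C=load('scene0');i2,C=load('side0')
a=cv2.resize(i1[190:300,190:490],None,fx=2.6,fy=2.6,interpolation=cv2.INTER_CUBIC);save('z1.png',a)
a=cv2.resize(i2[150:470,170:450],None,fx=1.8,fy=1.8,interpolation=cv2.INTER_CUBIC);save('z2.png',a)
E
```

```text
ring [454.2 232.4] [450 228  10   9  56] [211.8 187.9] [206 183  12  10  77] [528.1 233.1  87.5] 2.7
knob [456.  223.6] [450 217  14  13 117] [209.4 177.5] [201 169  16  16 168] [528.2 233.2 109.7] 2.1
chip [400.6 249.1] [397 247   9   4  18] [249.4 240.5] [243 235  14  12 106] [544.2 135.4  35.4] 0.9
base [428.3 264.6] [ 375  237  101   48 2782] [233.  238.6] [ 178  191  117   98 3844] [533.6 193.9  -3.8] 5.0
rim [227.4 244.6] [211 235  31  15 150] [406. 445.] [387 433  45  19 149] [ 569.6 -250.9  -24.6] 8.0
handle [253.6 217.6] [234 204  39  29 489] [340.7 432.1] [ 303  415   73   34 1582] [ 499.9 -206.8   12. ] 2.6
```

View pics/z1.png

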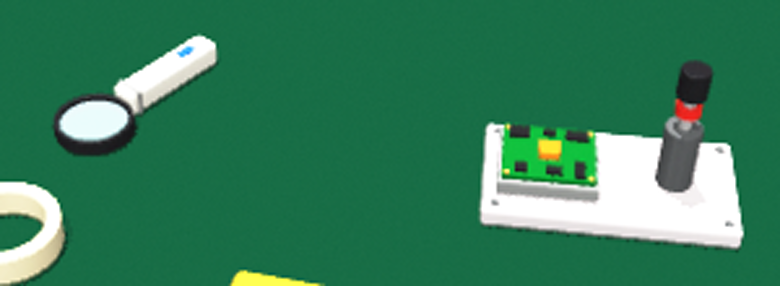

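View pics/z2.png

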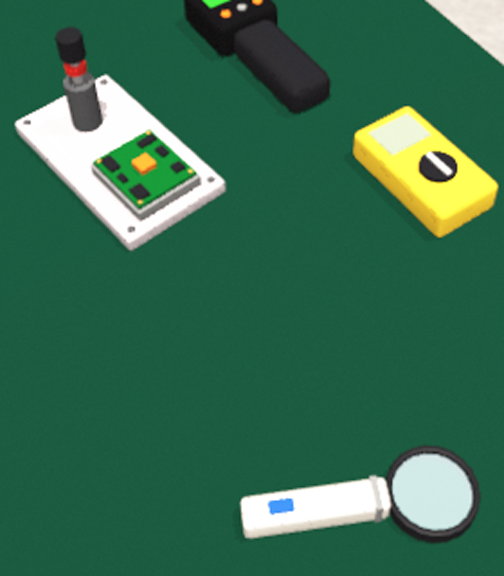

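```bash
cat >> h.py <<'E'
def go(p,yaw=None):
    "delta in tool axes (cm) and turn about tool z (deg) to world p with tool-x azimuth yaw"
    o=r.get_obs();M=Ro.from_rotvec(o['orientation']).as_matrix()
    d=M.T@(np.array(p)-o['tcp_pos'])*100
    az=np.degrees(np.arctan2(M[1,0],M[0,0]))
    tr=0 if yaw is None else -((yaw-az+180)%360-180)
    print('clock',round(o['clock'],2),'tcp',np.round(np.array(o['tcp_pos'])*1000,1),'az',round(az,1),'tilt',np.round(M[:2,2],4),'F',np.round(o['contact_force'],1),'w',round(o['grip_width']*1000,1),'| tool cm',d.round(2),'turn',round(tr,1))
E
python3 - <<'E'
from h import *
f=r.grab_frame('wrist');print(np.round(f['hand_eye'],3),f['fx'])
i1,C1=load('scene0');i2,C2=load('side0')
# lens: light disc
print(onplane(C1,(227,237),.007),onplane(C2,(410,423),.007),tri(C1,(227,237),C2,(410,423)))
go([.46,-.21,.3])
E
```

```text
[[ 1.    -0.     0.001 -0.   ]
 [-0.     0.964  0.266 -0.067]
 [-0.001 -0.266  0.964 -0.142]
 [ 0.     0.     0.     1.   ]] 337.23005259004026
[ 0.57802374 -0.24040537  0.007     ] [ 0.58320877 -0.24237356  0.007     ] (array([ 0.58144286, -0.2410234 ,  0.00896034]), np.float64(0.004306866927286477))
clock 0.2 tcp [ 158.2 -655.8  230.7] az -76.4 tilt [-0.0004  0.0011] F [-0.7  0.1  0.2] w 85.3 | tool cm [-36.27 -39.79  -6.89] turn 0
```

```bash
python3 -m pendant '-2.5 -3 -0.4 0;-2.5 -3 -0.4 0;-2.5 -3 -0.4 0;-2.5 -3 -0.4 0;-2.5 -3 -0.4 0;-2.5 -3 -0.4 0;-2.5 -3 -0.4 0;-2.5 -3 -0.4 0' 0 50; python3 -c "
from h import *
go([.52,-.22,.28])"
```

```text
clock: 0.87
tcp_pos: [0.3423, -0.4029, 0.2592]
orientation: [2.446, -1.964, -0.01]
contact_force: [2.2, 0.0, -1.0]
grip_width: 0.0855
clock 0.87 tcp [ 342.3 -402.9  259.2] az -77.5 tilt [-0.0079  0.0004] F [ 2.2  0.  -1. ] w 85.5 | tool cm [-14.03 -21.28  -2.21] turn 0
```

```bash
python3 -m pendant '-2.4 -3.4 -0.4 0;-2.4 -3.4 -0.4 0;-2.4 -3.4 -0.4 0;-2.4 -3.4 -0.4 0;-2 -3 -0.4 0;-1 -1.5 0 0;0 0 0 0;0 0 0 0' ; python3 -c "
from h import *
grab('wrist','w1.png')
go([.528,.233,.2])"
```

```text
clock: 1.53
tcp_pos: [0.4979, -0.2266, 0.28]
orientation: [2.464, -1.949, -0.006]
contact_force: [-0.2, -1.3, 0.8]
grip_width: 0.0851
clock 1.58 tcp [ 497.7 -226.7  279.9] az -76.7 tilt [-0.0033  0.0025] F [ 0.2  0.7 -0.1] w 85.4 | tool cm [-44.02 -13.53   8.1 ] turn 0
```

View pics/w1.png

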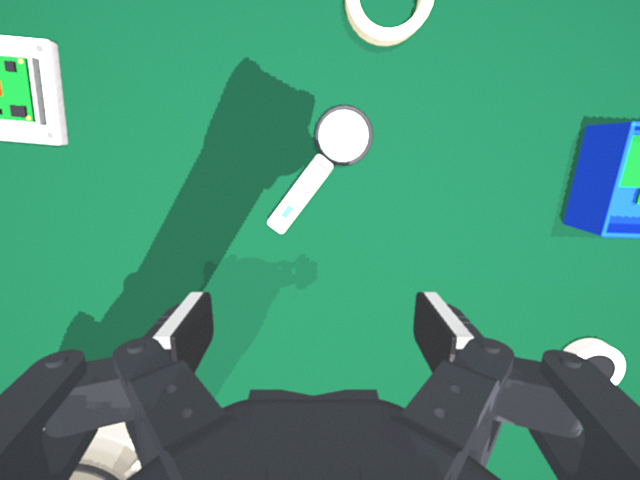

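The wrist view shows the loupe clearly, with its lens at (344,135), its handle from (323,160) to (277,228) and nothing near it. I'll work out its line from this view.

```bash
python3 - <<'E'
from m import *
w,C=load('w1')
n,l,s,c=cv2.connectedComponentsWithStats((((hsv(w)[...,1]<90)&(w.min(2)>140)).astype(np.uint8)))
for k in range(1,n):
    if s[k,4]>150: print(s[k],c[k].round(1))
# lens disc & handle
def comp(x,y): return (l==l[y,x]).astype(np.uint8)
ln=comp(344,135); hd=comp(305,190)
for nm,m_ in (('lens',ln),('handle',hd)):
    cs=max(cv2.findContours(m_,0,1)[0],key=cv2.contourArea);print(nm,cv2.minAreaRect(cs),cv2.fitEllipse(cs)[0])
E
```

```text
[ 345    0   90   46 1919] [385.6  23.8]
[   0   34   68  112 4728] [37.4 92.6]
[ 317  106   55   58 2414] [343.8 134.3]
[ 267  154   67   81 1977] [300.  193.6]
[153 292  50  57 834] [175.7 319.6]
[424 292  50  57 837] [450.3 319.6]
[ 563  338   63   48 1136] [599.4 354.5]
[  80  422   62   58 2143] [112.8 451.2]
[ 70 471  33   9 190] [ 83.6 476.2]
lens ((344.0000305175781, 134.0), (54.520286560058594, 56.08921432495117), 11.309932708740234) (344.0036315917969, 134.28565979003906)
handle ((299.9800109863281, 193.8599853515625), (22.599998474121094, 89.39998626708984), 36.869895935058594) (300.36785888671875, 193.1033935546875)
```

```bash
python3 - <<'E'
from m import *
w,C=load('w1')
print('lens z7',onplane(C,(344,134.3),.008)*1000,'handle z22',onplane(C,(300,193.9),.022)*1000)
for u in [((227,237),(410,423))]:
    print(tri(C,(344,134.3),C1,u[0]),tri(C,(344,134.3),C2,u[1]))
print('handle',tri(C,(300,193.7),C1,(253.6,217.6)),tri(C,(300,193.7),C2,(340.7,432.1)))
a=onplane(C,(344,134.3),.008);b=onplane(C,(300,193.9),.022);print(np.degrees(np.arctan2(a[1]-b[1],a[0]-b[0])),np.linalg.norm((a-b)[:2]))
E
```

```text
lens z7 [ 584.49092624 -242.67690012    8.        ] handle z22 [ 506.50414118 -208.02639577   22.        ]
(array([ 0.58336229, -0.2402534 ,  0.01109339]), np.float64(0.00476846998056173)) (array([ 0.58414521, -0.24243033,  0.00575172]), np.float64(0.0012367949255089725))
handle (array([ 0.50529571, -0.20700361,  0.01528732]), np.float64(0.0020699154315707226)) (array([ 0.50257479, -0.20573222,  0.00565242]), np.float64(0.005567608544763854))
-23.95617635356968 0.08533812803104447
```

```bash
python3 -m pendant '-3.9 -1.2 0 0;-3.9 -1.2 0 0;-3.9 -1.2 0 0;-3.9 -1.2 0 0;-3.9 -1.2 0 0;-3.9 -1.2 0 0;-3.9 -1.2 0 0;-3.9 -1.2 0 0' ; python3 -c "
from h import *
go([.53,.2,.23],-75)"
```

```text
clock: 2.25
tcp_pos: [0.5202, 0.0815, 0.2771]
orientation: [2.408, -2.0, 0.0]
contact_force: [0.7, -0.4, 1.5]
grip_width: 0.0854
clock 2.25 tcp [520.2  81.5 277.1] az -79.4 tilt [-0.0074 -0.0091] F [ 0.7 -0.4  1.5] w 85.4 | tool cm [-11.5   -3.18   4.59] turn -4.4
```

```bash
python3 -m pendant '-3.8 0 0.8 -1.5;-3.8 0 0.8 -1.5;-2 0 0.8 0;-1 0 0 0;0 0 0 0;0 0 0 0' ; python3 -c "
from h import *
grab('wrist','w2.png')
go([.528,.233,.13],-75)"
```

```text
clock: 2.75
tcp_pos: [0.498, 0.1879, 0.2515]
orientation: [2.458, -1.938, 0.002]
contact_force: [0.8, -0.3, 0.0]
grip_width: 0.0852
clock 2.8 tcp [498.4 187.5 251.8] az -76.6 tilt [-0.0057 -0.0096] F [ 0.1 -0.5  0. ] w 85.5 | tool cm [-3.84 -4.03 12.11] turn -1.6
```

View pics/w2.png

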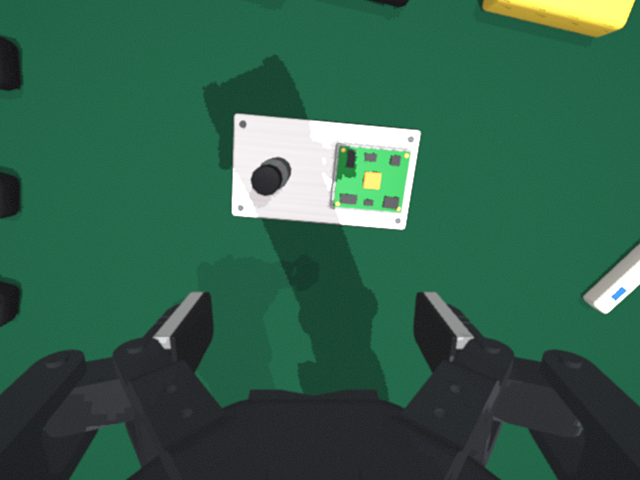

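The wrist view now shows the fixture, with the knob top at about (266,180) and the chip at about (372,181).

```bash
python3 - <<'E'
from m import *
w,C=load('w2')
c,s=cen(orange(w),(355,160,395,200));print('chip px',c,s)
k,s=cen((w.max(2)<40).astype(np.uint8),(240,150,300,205));print('knob px',k,s)
print('chip plane40',onplane(C,c,.04)*1000,'tri',tri(C,c,C2,(249.4,240.5)),tri(C,c,C1,(400.6,247.5)))
print('knob plane',onplane(C,k,.122)*1000,tri(C,k,C2,(209.4,177.5)),tri(C,k,C1,(456,223.6)))
a=cv2.resize(w[140:215,225:425],None,fx=4,fy=4);save('z3.png',a)
E
```

```text
chip px [364.         178.57894737] [363 172   4  15  19]
knob px [276.45283019 173.54716981] [267 165  15  23  53]
chip plane40 [543.56211714 142.73299319  40.        ] tri (array([0.54427704, 0.14065492, 0.03079378]), np.float64(0.002659641371624593)) (array([0.54308167, 0.13831752, 0.0373132 ]), np.float64(0.007777880388796099))
knob plane [536.0109677  225.71434065 122.        ] (array([0.53126755, 0.22797282, 0.11128411]), np.float64(0.007756252034457752)) (array([0.53526622, 0.22984459, 0.11561853]), np.float64(0.007278350310336255))
```

View pics/z3.png

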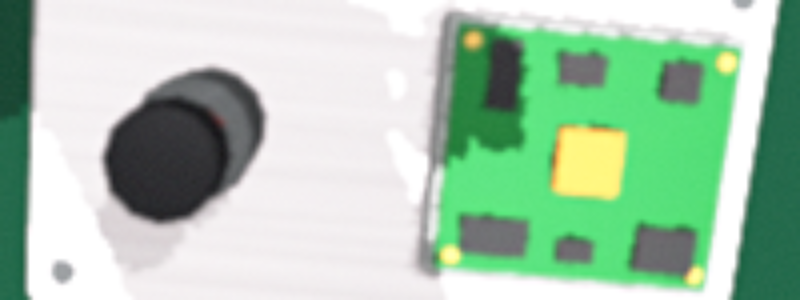

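```bash
python3 - <<'E'
from m import *
w,C=load('w2')
h=hsv(w);c,s=cen(((h[...,0]>10)&(h[...,0]<30)&(h[...,1]>100)&(h[...,2]>180)).astype(np.uint8),(355,160,395,205));print('chip px',c,s)
print('chip plane40',onplane(C,c,.04)*1000,'tri',tri(C,c,C2,(249.4,240.0)),tri(C,c,C1,(401,248)))
k=(266.5,180)
print('knob top',onplane(C,k,.1255)*1000)
# top of knob in scene/side
print(tri(C,k,C2,(208.5,172)),tri(C,k,C1,(457.3,219.5)))
E
```

```text
chip px [371.67142857 179.97142857] [363 172  18  17 280]
chip plane40 [544.04255789 134.5925911   40.        ] tri (array([0.54376761, 0.13433812, 0.03840917]), np.float64(0.0003900788552411817)) (array([0.54400184, 0.13488661, 0.03805694]), np.float64(0.0013459097423149636))
knob top [529.68313284 232.00927013 125.5       ]
(array([0.52906857, 0.2324938 , 0.12054237]), np.float64(5.414099864624386e-05)) (array([0.52913004, 0.2334601 , 0.1215802 ]), np.float64(0.0021088337908347237))
```

```bash
python3 -m pendant '-2 -2 3 0;-1.8 -1.9 3 0;0 0 1.5 0;0 0 0 0;0 0 0 0' ; python3 -c "
from h import *
go([.529,.2325,.091],-75)"
```

```text
clock: 3.22
tcp_pos: [0.5367, 0.2205, 0.1773]
orientation: [2.438, -1.967, 0.018]
contact_force: [-0.4, -0.3, 0.4]
grip_width: 0.0852
clock 3.22 tcp [536.7 220.5 177.3] az -77.8 tilt [ 0.0034 -0.0143] F [-0.4 -0.3  0.4] w 85.2 | tool cm [-1.46  0.5   8.61] turn -2.8
```

```bash
python3 -m pendant '-1.4 0.5 0 0;0 0 2.4 0;0 0 1 0;0 0 0 0;0 0 0 0' ; python3 -c "
from h import *
go([.529,.2325,.091],-75)"
```

```text
clock: 3.63
tcp_pos: [0.5345, 0.2245, 0.1487]
orientation: [2.427, -1.985, 0.03]
contact_force: [1.1, 0.9, -0.3]
grip_width: 0.0853
clock 3.63 tcp [534.5 224.5 148.7] az -78.6 tilt [ 0.0114 -0.0164] F [ 1.1  0.9 -0.3] w 85.3 | tool cm [-1.    0.42  5.75] turn -3.6
```

```bash
python3 -m pendant '-0.5 0.2 0 -1;-0.5 0.2 0 -1;-0.4 0.2 0 0;-0.2 0.1 0 0;0 0 0 0' ; python3 -c "
from h import *
go([.529,.2325,.091],-75)"
```

```text
clock: 4.05
tcp_pos: [0.5255, 0.2394, 0.1528]
orientation: [2.466, -1.944, 0.035]
contact_force: [-0.1, -0.5, 0.3]
grip_width: 0.0853
clock 4.05 tcp [525.5 239.4 152.8] az -76.5 tilt [ 0.0168 -0.0147] F [-0.1 -0.5  0.3] w 85.3 | tool cm [ 0.64 -0.1   6.2 ] turn -1.5
```

```bash
python3 -m pendant '0.3 0 1.5 0;0.2 0 1.5 0;0 0 1.5 0;0 0 1 0;0 0 0 0;0 0 0 0' ; python3 -c "
from h import *
go([.529,.2325,.091],-75)"
```

```text
clock: 4.55
tcp_pos: [0.5287, 0.2363, 0.0985]
orientation: [-2.467, 1.939, -0.038]
contact_force: [0.2, -0.2, 0.1]
grip_width: 0.0854
clock 4.55 tcp [528.7 236.3  98.5] az -76.3 tilt [ 0.0213 -0.0122] F [ 0.2 -0.2  0.1] w 85.4 | tool cm [0.37 0.07 0.76] turn -1.3
```

```bash
python3 -m pendant '0.3 0 0.4 0;0.1 0 0.4 0;0 0 0.1 0;0 0 0 0' ; python3 -c "
from h import *
grab('wrist','w3.png');grab('side','s3.png');grab('scene','c3.png')
go([.529,.2325,.091],-75)
a=np.hstack([load('w3')[0][150:,100:500], cv2.resize(load('s3')[0][130:250,140:300],None,fx=2.5,fy=2.5)[:300].__class__((330,400,3),np.uint8) if 0 else cv2.resize(load('s3')[0][130:262,140:300],(400,330))]);save('z4.png',a)"
```

```text
clock: 4.88
tcp_pos: [0.531, 0.2327, 0.0908]
orientation: [-2.465, 1.937, -0.04]
contact_force: [0.1, 0.3, -0.3]
grip_width: 0.0856
clock 5.03 tcp [531.  232.9  91. ] az -76.3 tilt [ 0.024  -0.0108] F [-0.9 -0.7  0.2] w 85.6 | tool cm [-0.    0.2  -0.01] turn -1.3
```

View pics/z4.png

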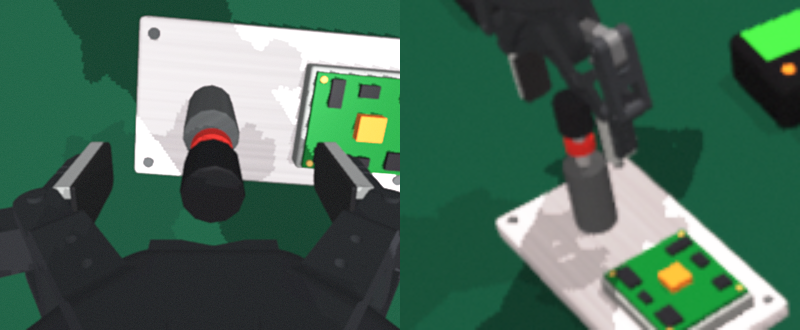

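The knob (wrist view, about (311,330)) stands midway between the open pads, so I'll close.

```bash
python3 -m pendant '0 0.15 0 0;0 0 0 0;0 0 0 0;0 0 0 0;0 0 0 0;0 0 0 0;0 0 0 0;0 0 0 0' 255 60; python3 -c "
from h import *
go([.529,.2325,.145],-75)"
```

```text
clock: 5.7
tcp_pos: [0.5296, 0.2329, 0.0918]
orientation: [-2.464, 1.936, -0.041]
contact_force: [-0.1, 0.8, -0.1]
grip_width: 0.0224
clock 5.7 tcp [529.6 232.9  91.8] az -76.3 tilt [ 0.0251 -0.0101] F [-0.1  0.8 -0.1] w 22.4 | tool cm [ 0.11 -0.05 -5.32] turn -1.3
```

```bash
python3 -m pendant '0 0 -0.7 0;0 0 -0.7 0;0 0 -0.7 0;0 0 -0.7 0;0 0 0 0'; python3 -c "
from h import *
go([.529,.2325,.145],-75)"
```

```text
clock: 6.12
tcp_pos: [0.5296, 0.2329, 0.1211]
orientation: [-2.463, 1.936, -0.04]
contact_force: [-0.9, -0.2, 0.6]
grip_width: 0.0226
clock 6.12 tcp [529.6 232.9 121.1] az -76.4 tilt [ 0.0252 -0.0095] F [-0.9 -0.2  0.6] w 22.6 | tool cm [ 0.06  0.02 -2.39] turn -1.4
```

```bash
python3 -m pendant '0 0 -0.7 0;0 0 -0.7 0;0 0 -0.3 0'; python3 -c "
from h import *
grab('side','s4.png')
go([.529,.2325,.145],-75)
save('z5.png',cv2.resize(load('s4')[0][100:262,120:320],None,fx=3,fy=3))"
```

```text
clock: 6.37
tcp_pos: [0.5294, 0.2328, 0.1381]
orientation: [-2.462, 1.936, -0.04]
contact_force: [15.1, 8.7, -44.9]
grip_width: 0.0225
clock 6.42 tcp [529.5 232.9 137.8] az -76.3 tilt [ 0.0259 -0.0081] F [  4.6   2.7 -12.9] w 22.4 | tool cm [ 0.04  0.05 -0.72] turn -1.3
```

View pics/z5.png

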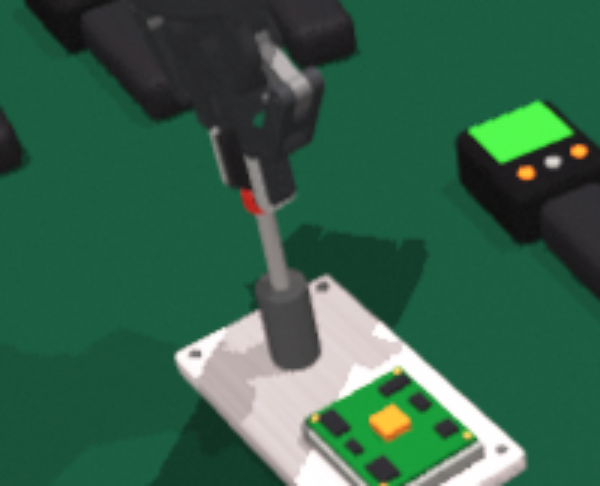

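```bash
python3 -m pendant '0 0 -0.1 0;0 0 0 0;0 0 0 0'; python3 -m pendant '0 0 0 0;0 0 0 0;0 0 0 0;0 0 0 0;0 0 0 0' 0; python3 -c "
from h import *
grab('side','s5.png');grab('scene','c5.png')
go([.529,.2325,.27],-75)
import m
a,_=m.cen(m.red(load('c5')[0]),(430,185,480,260));b,_=m.cen(m.red(load('s5')[0]),(180,130,235,205))
print(a,b,tri(load('c5')[1],a,load('s5')[1],b))
"
```

```text
clock: 6.67
tcp_pos: [0.5296, 0.2329, 0.1377]
orientation: [-2.462, 1.935, -0.038]
contact_force: [3.7, 1.2, -5.6]
grip_width: 0.0226
clock: 7.08
tcp_pos: [0.5283, 0.2333, 0.1401]
orientation: [-2.464, 1.935, -0.039]
contact_force: [0.8, 0.0, -0.1]
grip_width: 0.0813
clock 7.18 tcp [528.4 233.3 140. ] az -76.3 tilt [ 0.025  -0.0081] F [-0.   0.9 -0.4] w 85.1 | tool cm [  0.28  -0.33 -12.99] turn -1.3
[458.27586207 213.86206897] [206.68831169 166.48051948] (array([0.52767839, 0.23338723, 0.13304984]), np.float64(0.002438519119341897))
```

```bash
python3 -m pendant '0 0 -2 0;0 0 -3 0;0 0 -3 0;0 0 -2 0;0 0 0 0'; python3 -c "
from h import *
grab('side','s6.png');grab('scene','c6.png')
go([.5203,-.214,.2],-114)
import m
a,_=m.cen(m.red(load('c6')[0]),(430,185,480,260));b,_=m.cen(m.red(load('s6')[0]),(180,130,235,205))
print(a,b,tri(load('c6')[1],a,load('s6')[1],b))
"
```

```text
clock: 7.6
tcp_pos: [0.524, 0.2335, 0.2423]
orientation: [-2.469, 1.937, -0.034]
contact_force: [0.9, 0.8, 0.5]
grip_width: 0.0854
clock 7.7 tcp [522.7 232.4 238.7] az -76.2 tilt [ 0.0153 -0.0126] F [-0.7 -0.8 -0.8] w 85.6 | tool cm [43.24 10.9   4.43] turn 37.8
[458.21052632 213.80701754] [206.80519481 166.46753247] (array([0.52779297, 0.23321174, 0.13318744]), np.float64(0.002531707613231228))
```

```bash
python3 -m pendant '3.9 1 0 0;3.9 1 0 0;3.9 1 0 0;3.9 1 0 0;3.9 1 0 0;3.9 1 0 0;3.9 1 0 0;3.9 1 0 0'; python3 -c "
from h import *
go([.5203,-.214,.2],-114)"
```

```text
clock: 8.37
tcp_pos: [0.5134, -0.0895, 0.2297]
orientation: [2.487, -1.908, 0.004]
contact_force: [0.9, -0.4, -0.2]
grip_width: 0.0855
clock 8.37 tcp [513.4 -89.5 229.7] az -75.0 tilt [-0.0022 -0.0073] F [ 0.9 -0.4 -0.2] w 85.5 | tool cm [12.19  2.54  3.06] turn 39.0
```

```bash
python3 -m pendant '3.5 0.7 0 0;3.5 0.7 0.5 0;2 0.5 0.5 0;0 0 0 7;0 0 0 7;0 0 0 7;0 0 0 7;0 0 0 5'; python3 -c "
from h import *
go([.5203,-.214,.2],-114)"
```

```text
clock: 9.03
tcp_pos: [0.5052, -0.2016, 0.2044]
orientation: [1.796, -2.545, -0.016]
contact_force: [-0.1, -0.1, -0.3]
grip_width: 0.0854
clock 9.03 tcp [ 505.2 -201.6  204.4] az -109.6 tilt [-0.0275 -0.0069] F [-0.1 -0.1 -0.3] w 85.4 | tool cm [ 0.65 -1.85  0.4 ] turn 4.4
```

```bash
python3 -m pendant '0 0 0 2;0 0 0 1;0 0 0 0;0 0 0 0;0 0 0 0'; python3 -c "
from h import *
grab('wrist','w4.png')
go([.5203,-.214,.2],-114)"
```

```text
clock: 9.45
tcp_pos: [0.5006, -0.2009, 0.1973]
orientation: [1.717, -2.588, -0.029]
contact_force: [-0.3, 0.6, -0.0]
grip_width: 0.0853
clock 9.5 tcp [ 500.6 -200.9  197.4] az -112.9 tilt [-0.0397 -0.0042] F [-0.5 -0.7 -0.5] w 85.4 | tool cm [ 0.44 -2.31 -0.34] turn 1.1
```

View pics/w4.png

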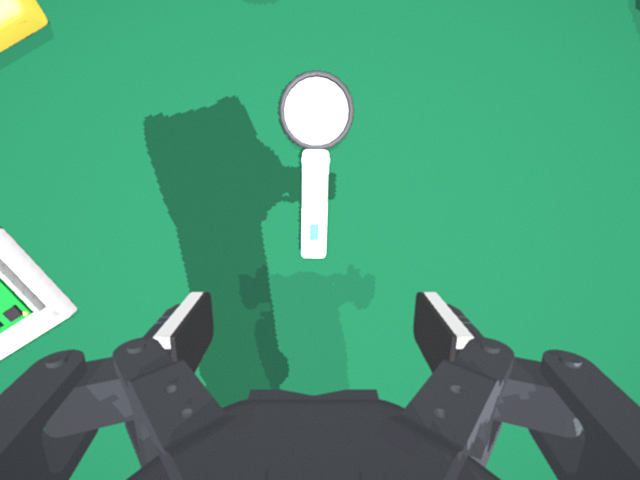

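The wrist view shows the loupe straight ahead of the jaws, with its lens at (316,110) and its handle from (314,150) to (314,258).

```bash
python3 - <<'E'
from m import *
w,C=load('w4')
m_=((hsv(w)[...,1]<90)&(w.min(2)>140)).astype(np.uint8)
c,s=cen(m_,(275,65,360,148));k,s2=cen(m_,(290,151,340,265))
print(c,s,k,s2)
a=onplane(C,c,.010);b=onplane(C,k,.022);print(a,b,np.degrees(np.arctan2(a[1]-b[1],a[0]-b[0])),np.linalg.norm((a-b)[:2]))
w1,Cw=load('w1');print('2-view',tri(C,c,Cw,(344,134.3)),tri(C,k,Cw,(300,193.9)))
u=(a-b)[:2]/np.linalg.norm((a-b)[:2]);g=a[:2]-.07*u;g2=b[:2]+.0155*u;print('grip',g,g2)
go([*((g+g2)/2),.1],np.degrees(np.arctan2(u[1],u[0]))-90)
E
```

```text
[315.94053542 110.29282161] [ 281   72   72   76 4221] [314.19181849 203.46820213] [ 300  151   31  108 2909]
[ 0.58353033 -0.24271098  0.01      ] [ 0.50751324 -0.20874608  0.022     ] -24.075382394659094 0.08325990913855714
2-view (array([ 0.58412993, -0.24283794,  0.00652391]), np.float64(0.0008749723289252779)) (array([ 0.50402165, -0.20782449,  0.00419572]), np.float64(0.00018485080599258666))
grip [ 0.51961967 -0.2141553 ] [ 0.52166489 -0.21506912]
clock 9.5 tcp [ 500.6 -200.9  197.4] az -112.9 tilt [-0.0397 -0.0042] F [-0.5 -0.7 -0.5] w 85.4 | tool cm [ 0.29 -2.72  9.65] turn 1.2
```

```bash
python3 -m pendant '0 -1 1 0;0.1 -1.2 2 0;0 -0.7 2.5 0;0 0 2 0;0 0 1 0;0 0 0 0;0 0 0 0'; python3 -c "
from h import *
go([.5205,-.2145,.004],-114.1)"
```

```text
clock: 10.08
tcp_pos: [0.5266, -0.2145, 0.11]
orientation: [1.724, -2.588, -0.023]
contact_force: [0.3, -0.6, 0.3]
grip_width: 0.0853
clock 10.08 tcp [ 526.6 -214.5  110. ] az -112.6 tilt [-0.0347 -0.0054] F [ 0.3 -0.6  0.3] w 85.3 | tool cm [ 0.04  0.24 10.62] turn 1.5
```

```bash
python3 -m pendant '0 0.1 1.5 0.5;0 0.1 2 0.5;0 0 2 0;0 0 1 0;0 0 0 0;0 0 0 0'; python3 -c "
from h import *
go([.5205,-.2145,.004],-114.1)"
```

```text
clock: 10.58
tcp_pos: [0.5276, -0.2154, 0.0509]
orientation: [1.706, -2.609, -0.008]
contact_force: [-0.2, -0.0, -0.6]
grip_width: 0.0854
clock 10.58 tcp [ 527.6 -215.4   50.9] az -113.6 tilt [-0.0231 -0.009 ] F [-0.2 -0.  -0.6] w 85.4 | tool cm [0.12 0.61 4.71] turn 0.5
```

```bash
python3 -m pendant '0.1 0.4 0.7 0;0 0.3 1 0;0 0.1 1 0;0 0 0.7 0;0 0 0 0;0 0 0 0'; python3 -c "
from h import *
grab('wrist','w5.png')
go([.5205,-.2145,.004],-114.1)"
```

```text
clock: 11.08
tcp_pos: [0.5207, -0.2141, 0.0176]
orientation: [1.708, -2.612, -0.001]
contact_force: [-0.8, -0.2, -0.1]
grip_width: 0.0855
clock 11.13 tcp [ 520.7 -214.    17.6] az -113.6 tilt [-0.0176 -0.0109] F [ 0.4 -0.4 -0.1] w 85.3 | tool cm [ 0.03 -0.02  1.36] turn 0.5
```

View pics/w5.png

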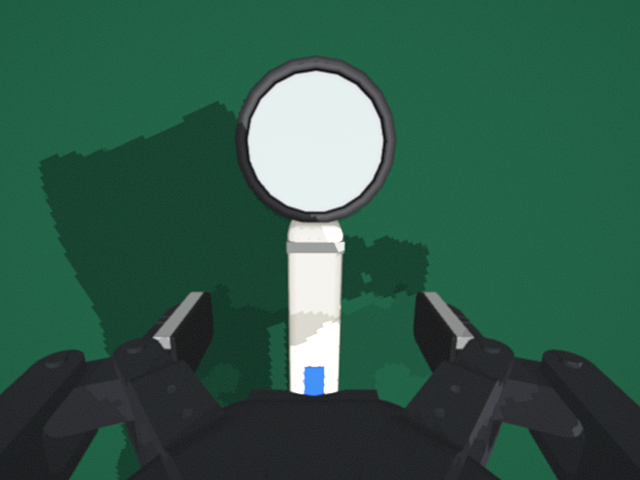

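The handle (x 288–342) is centred between the pads, so I'll take the last 13 mm down slowly.

```bash
python3 -m pendant '0 0 0.4 0;0 0 0.4 0;0 0 0.3 0;0 0 0 0;0 0 0 0'; python3 -c "
from h import *
go([.5205,-.2145,.004],-114.1)"
```

```text
clock: 11.55
tcp_pos: [0.5213, -0.2144, 0.006]
orientation: [1.708, -2.613, 0.001]
contact_force: [-0.4, 0.6, -0.1]
grip_width: 0.0852
clock 11.55 tcp [ 521.3 -214.4    6. ] az -113.6 tilt [-0.0163 -0.0112] F [-0.4  0.6 -0.1] w 85.2 | tool cm [0.04 0.07 0.2 ] turn 0.5
```

```bash
python3 -m pendant '0 0 0.15 0;0 0 0 0;0 0 0 0;0 0 0 0;0 0 0 0;0 0 0 0;0 0 0 0;0 0 0 0' 255 60; python3 -c "
from h import *
go([.5205,-.2145,.004],-114.1)"
```

```text
clock: 12.22
tcp_pos: [0.522, -0.2145, 0.0052]
orientation: [1.709, -2.614, 0.002]
contact_force: [0.2, -0.2, -0.7]
grip_width: 0.0224
clock 12.22 tcp [ 522.  -214.5    5.2] az -113.7 tilt [-0.0149 -0.0116] F [ 0.2 -0.2 -0.7] w 22.4 | tool cm [0.05 0.13 0.12] turn 0.4
```

```bash
cat > fin.py <<'E'
from h import *
def save_grasp():
    o=r.get_obs();M=Ro.from_rotvec(o['orientation']).as_matrix()
    L=np.eye(3);L[:]=Ro.from_euler('z',-24,degrees=True).as_matrix()
    np.savez('g.npz',off=M.T@(np.array([.5841,-.2427,.007])-o['tcp_pos']),RL=M.T@L)
def lens():
    g=np.load('g.npz');o=r.get_obs();M=Ro.from_rotvec(o['orientation']).as_matrix()
    p=o['tcp_pos']+M@g['off'];L=M@g['RL']
    print('lens pred',np.round(p*1000,1),'z-axis tilt deg (world x,y)',np.degrees(L[:2,2]).round(2),'loupe yaw',round(np.degrees(np.arctan2(L[1,0],L[0,0])),1))
    return p,o,M
def tolens(t,yaw=None):
    p,o,M=lens();go(np.array(o['tcp_pos'])+np.array(t)-p,yaw)
E
python3 -c "
from fin import *
save_grasp();lens()"
python3 -m pendant '0 0 -0.5 0;0 0 -1 0;0 0 -1.5 0;0 0 -1.5 0;0 0 -1.5 0;0 0 -1 0;0 0 0 0;0 0 0 0';python3 -c "
from fin import *
grab('wrist','w6.png');grab('side','s7.png')
tolens([.544,.1345,.19])"
```

```text
lens pred [ 584.1 -242.7    7. ] z-axis tilt deg (world x,y) [0. 0.] loupe yaw -24.0
clock: 12.88
tcp_pos: [0.5222, -0.2134, 0.0812]
orientation: [1.708, -2.613, 0.001]
contact_force: [0.6, 0.0, -1.7]
grip_width: 0.0227
lens pred [ 584.1 -241.5   82.2] z-axis tilt deg (world x,y) [ 0.12 -0.04] loupe yaw -24.0
clock 12.98 tcp [ 521.9 -213.3   80.5] az -113.6 tilt [-0.017 -0.011] F [ 0.6  0.6 -1. ] w 22.6 | tool cm [-32.65  18.87 -11.12] turn 0
```

View pics/w6.png

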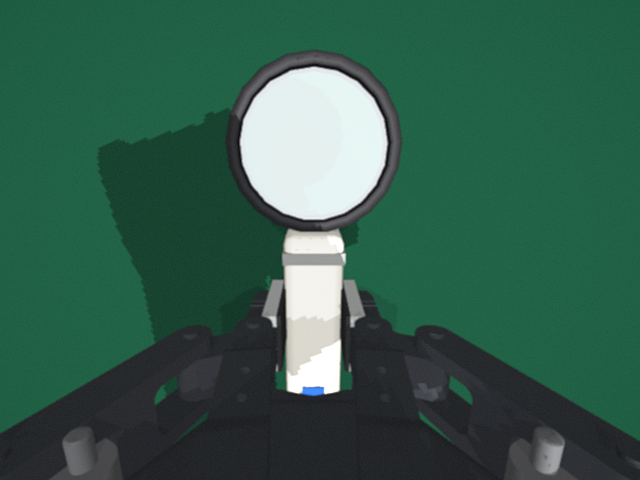

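View pics/s7.png

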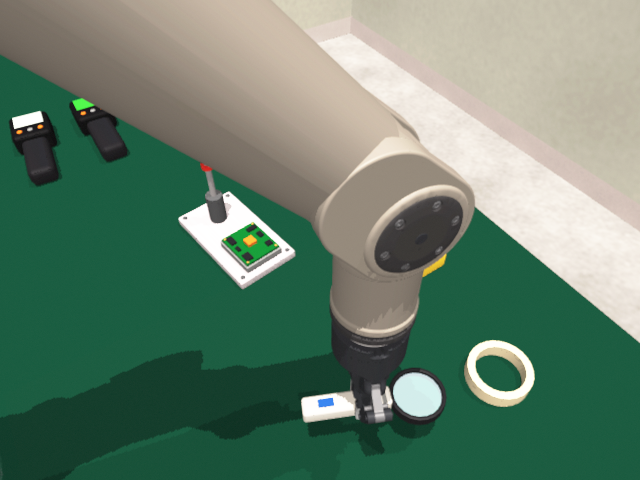

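The loupe is held and clear of the bench, and the knob is still out. I'll carry it across.

```bash
python3 -m pendant '-1 0.5 -1.5 0;-2 1.1 -2 0;-2.5 1.4 -2 0;-2.5 1.4 -2 0;-2.5 1.4 -2 0;-2.5 1.4 -1 0;-2.5 1.4 0 0;-2.5 1.4 0 0';python3 -c "
from fin import *
tolens([.544,.1345,.19],-80)"
```

```text
clock: 13.65
tcp_pos: [0.5, -0.007, 0.1802]
orientation: [1.682, -2.615, -0.012]
contact_force: [0.1, 0.1, -0.6]
grip_width: 0.0224
lens pred [561.7 -36.1 181. ] z-axis tilt deg (world x,y) [ 0.93 -0.02] loupe yaw -24.9
clock 13.65 tcp [500.   -7.  180.2] az -114.5 tilt [-0.0312 -0.0111] F [ 0.1  0.1 -0.6] w 22.4 | tool cm [-14.77   8.72  -1.04] turn -34.5
```

```bash
python3 -m pendant '-2 1.1 0 -3;-2 1.1 0 -3;-1.5 0.9 0 -3;-1 0.6 0 -3;0 0 0 -3;0 0 0 -3;0 0 0 0;0 0 0 0';python3 -c "
from fin import *
tolens([.544,.1345,.19],-90)"
```

```text
clock: 14.32
tcp_pos: [0.4822, 0.079, 0.1745]
orientation: [2.103, -2.283, -0.032]
contact_force: [0.2, -0.6, -1.4]
grip_width: 0.0225
lens pred [550.2  72.5 174.2] z-axis tilt deg (world x,y) [ 1.77 -0.34] loupe yaw -5.1
clock 14.32 tcp [482.2  79.  174.5] az -94.7 tilt [-0.0411 -0.0099] F [ 0.2 -0.6 -1.4] w 22.5 | tool cm [-6.11  1.19 -1.61] turn -4.7
```

```bash
python3 -m pendant '-1.5 0.3 0 0;-1.5 0.3 0 -1;-1.5 0.3 0 -1;-1 0.2 0 0;-0.4 0 0 0;0 0 0 0;0 0 0 0';python3 -c "
from fin import *
tolens([.544,.1345,.19],-90)"
```

```text
clock: 14.9
tcp_pos: [0.4744, 0.1412, 0.1725]
orientation: [2.138, -2.247, -0.034]
contact_force: [0.6, 0.1, -1.0]
grip_width: 0.0222
lens pred [542.6 136.9 172. ] z-axis tilt deg (world x,y) [ 1.97 -0.28] loupe yaw -3.2
clock 14.9 tcp [474.4 141.2 172.5] az -92.8 tilt [-0.0441 -0.0113] F [ 0.6  0.1 -1. ] w 22.2 | tool cm [ 0.26 -0.08 -1.81] turn -2.8
```

```bash
python3 -m pendant '0 0 0.6 0;0 0 0.6 0;0 0 0.6 0;0 0 0.4 0;0 0 0 0;0 0 0 0';python3 -c "
from fin import *
grab('wrist','w7.png');grab('side','s8.png');grab('scene','c8.png')
tolens([.544,.1345,.135],-90)"
```

```text
clock: 15.4
tcp_pos: [0.4734, 0.138, 0.1474]
orientation: [2.132, -2.25, -0.034]
contact_force: [-0.3, 0.7, -0.2]
grip_width: 0.0229
lens pred [541.8 133.7 147.3] z-axis tilt deg (world x,y) [ 1.98 -0.19] loupe yaw -3.4
clock 15.55 tcp [473.7 138.3 147.9] az -93.1 tilt [-0.0445 -0.0127] F [-0.1 -0.4 -0.6] w 22.7 | tool cm [-0.11 -0.27  1.22] turn -3.1
```

View pics/w7.png

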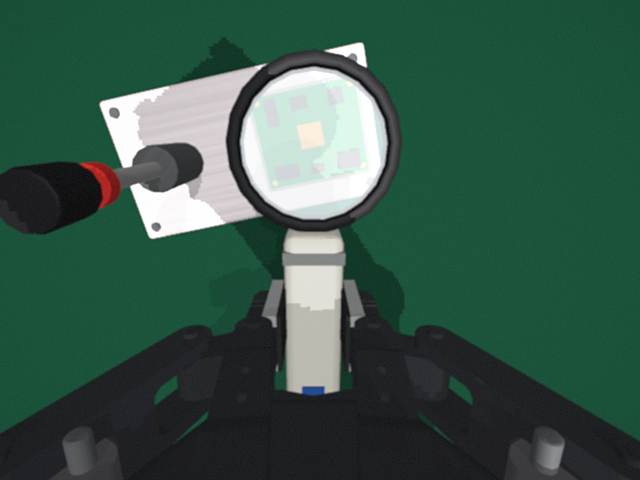

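View pics/s8.png

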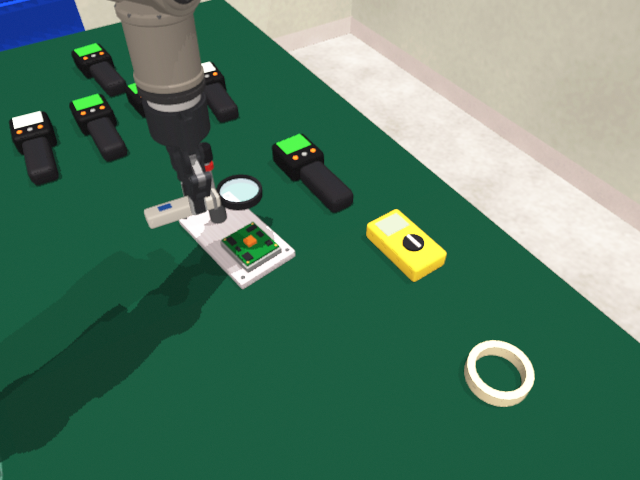

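View pics/c8.png

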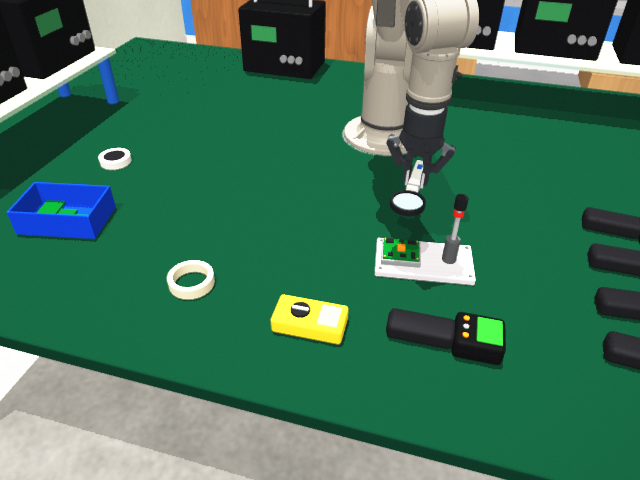

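```bash
python3 -m pendant '0 -3 0 0;0 0 0 0;0 0 0 0;0 0 0 0';python3 -c "
from fin import *
tolens([.544,.1345,.135],-90)";python3 -m pendant '0 0.7 0 0;0 0.7 0 0;0 0.7 0 0;0 0.5 0 0;0 0 0 0;0 0 0 0';python3 -c "
from fin import *
tolens([.544,.1345,.135],-90)"
```

```text
clock: 15.88
tcp_pos: [0.5051, 0.1368, 0.1474]
orientation: [2.134, -2.251, -0.032]
contact_force: [0.3, 0.1, -1.1]
grip_width: 0.0223
lens pred [573.2 132.2 147. ] z-axis tilt deg (world x,y) [ 1.89 -0.21] loupe yaw -3.4
clock 15.88 tcp [505.1 136.8 147.4] az -93.1 tilt [-0.0428 -0.0124] F [ 0.3  0.1 -1.1] w 22.3 | tool cm [-0.09  2.87  1.32] turn -3.1
clock: 16.38
tcp_pos: [0.474, 0.1386, 0.1491]
orientation: [2.135, -2.249, -0.031]
contact_force: [-1.0, 0.0, -0.7]
grip_width: 0.0223
lens pred [542.1 134.2 148.7] z-axis tilt deg (world x,y) [ 1.9  -0.18] loupe yaw -3.3
clock 16.38 tcp [474.  138.6 149.1] az -93.0 tilt [-0.043 -0.013] F [-1.   0.  -0.7] w 22.3 | tool cm [-0.07 -0.24  1.36] turn -3.0
```

```bash
python3 -m pendant '0 0 0 -7;0 0 0 -7;0 0 0 -7;0 0 0 0;0 0 0 0;0 0 0 0';python3 -c "
from fin import *
tolens([.544,.1345,.135],-90)"
```

```text
clock: 16.88
tcp_pos: [0.4741, 0.1386, 0.1497]
orientation: [2.52, -1.817, -0.04]
contact_force: [0.0, 0.4, -1.0]
grip_width: 0.0224
lens pred [539.1 159.4 149.2] z-axis tilt deg (world x,y) [ 2.18 -0.32] loupe yaw 18.1
clock 16.88 tcp [474.1 138.6 149.7] az -71.6 tilt [-0.0413 -0.0131] F [ 0.   0.4 -1. ] w 22.4 | tool cm [2.51 0.26 1.43] turn 18.4
```

```bash
python3 -m pendant '0 0 0 3;0 0 0 3;0 0 0 3;0 0 0 3;0 0 0 3;0 0 0 0;0 0 -3.5 0;0 0 -3 0';python3 -c "
from fin import *
tolens([.544,.1345,.135],-90)";python3 -m pendant '0 0 0 0;0 0 0 0;0 0 4 0;0 0 4 0;0 0 0 0;0 0 0 0;0 0 0 0';python3 -c "
from fin import *
tolens([.544,.1345,.135],-90)"
```

```text
clock: 17.55
tcp_pos: [0.4732, 0.1378, 0.2106]
orientation: [2.217, -2.156, -0.041]
contact_force: [0.5, -0.1, -0.9]
grip_width: 0.0223
lens pred [541.4 138.8 209.4] z-axis tilt deg (world x,y) [ 2.56 -0.02] loupe yaw 1.2
clock 17.55 tcp [473.2 137.8 210.6] az -88.4 tilt [-0.0531 -0.0166] F [ 0.5 -0.1 -0.9] w 22.3 | tool cm [ 0.33 -0.64  7.42] turn 1.6
clock: 18.13
tcp_pos: [0.4741, 0.1386, 0.1351]
orientation: [2.223, -2.166, -0.031]
contact_force: [0.3, 0.3, -0.9]
grip_width: 0.0225
lens pred [542.3 139.5 134.7] z-axis tilt deg (world x,y) [ 1.85 -0.22] loupe yaw 1.1
clock 18.13 tcp [474.1 138.6 135.1] az -88.5 tilt [-0.0408 -0.013 ] F [ 0.3  0.3 -0.9] w 22.5 | tool cm [ 0.51 -0.15 -0.03] turn 1.5
```

```bash
python3 -m pendant '0 0 -0.8 0;0 0 -0.8 0;0 0 -0.8 0;0 0 -0.8 0;0 0 -0.8 0;0 0 -0.8 0;0 0 0 0;0 0 0 0';python3 -c "
from fin import *
tolens([.544,.1345,.135],-90)";python3 -m pendant '0 0 4 0;0 0 0 0;0 0 0 0;0 0 0 0';python3 -c "
from fin import *
tolens([.544,.1345,.135],-90)"
```

```text
clock: 18.8
tcp_pos: [0.4804, 0.1411, 0.1968]
orientation: [2.231, -2.175, -0.021]
contact_force: [0.7, -0.7, -1.0]
grip_width: 0.0225
lens pred [548.7 142.  197.3] z-axis tilt deg (world x,y) [ 1.11 -0.43] loupe yaw 1.1
clock 18.8 tcp [480.4 141.1 196.8] az -88.5 tilt [-0.0279 -0.0093] F [ 0.7 -0.7 -1. ] w 22.5 | tool cm [0.68 0.31 6.24] turn 1.5
clock: 19.13
tcp_pos: [0.4804, 0.141, 0.1578]
orientation: [2.232, -2.176, -0.019]
contact_force: [-0.3, 0.5, -1.3]
grip_width: 0.0224
lens pred [548.7 141.9 158.5] z-axis tilt deg (world x,y) [ 0.99 -0.46] loupe yaw 1.1
clock 19.13 tcp [480.4 141.  157.8] az -88.5 tilt [-0.0258 -0.0088] F [-0.3  0.5 -1.3] w 22.4 | tool cm [0.71 0.42 2.37] turn 1.5
```

Going up slowly and down fast reduces the tilt, so I'll do one more cycle.

```bash
python3 -m pendant '0 0 -0.8 0;0 0 -0.8 0;0 0 -0.8 0;0 0 -0.8 0;0 0 0 0;0 0 4 0;0 0 0 0;0 0 0 0';python3 -c "
from fin import *
tolens([.544,.1345,.135],-90)"; python3 -m pendant '0.2 0.1 -0.8 0;0.2 0.1 -0.8 0;0.2 0.1 -0.8 0;0 0 0 0;0 0 4 0;0 0 0 0;0 0 0 0';python3 -c "
from fin import *
tolens([.544,.1345,.135],-90)"
```

```text
clock: 19.8
tcp_pos: [0.4858, 0.1434, 0.1615]
orientation: [2.241, -2.186, -0.008]
contact_force: [1.0, 0.6, 0.1]
grip_width: 0.0226
lens pred [554.  144.2 163.1] z-axis tilt deg (world x,y) [ 0.19 -0.71] loupe yaw 1.1
clock 19.8 tcp [485.8 143.4 161.5] az -88.6 tilt [-0.0119 -0.0045] F [1.  0.6 0.1] w 22.6 | tool cm [0.93 0.99 2.83] turn 1.4
clock: 20.38
tcp_pos: [0.4875, 0.138, 0.1567]
orientation: [2.247, -2.194, 0.002]
contact_force: [0.6, 0.4, 0.7]
grip_width: 0.0225
lens pred [555.7 138.8 159.2] z-axis tilt deg (world x,y) [-0.52 -0.89] loupe yaw 1.0
clock 20.38 tcp [487.5 138.  156.7] az -88.6 tilt [ 0.0005 -0.0013] F [0.6 0.4 0.7] w 22.5 | tool cm [0.4  1.18 2.42] turn 1.4
```

```bash
python3 -m pendant '0.1 0.3 0.6 0;0.1 0.3 0.6 0;0.1 0.3 0.6 0;0.1 0.2 0.4 0;0 0 0 0;0 0 0 0';python3 -c "
from fin import *
tolens([.544,.1345,.135],-90)"
```

```text
clock: 20.88
tcp_pos: [0.477, 0.1339, 0.1372]
orientation: [-2.245, 2.193, -0.006]
contact_force: [0.7, -0.2, -0.8]
grip_width: 0.0225
lens pred [545.2 134.6 140. ] z-axis tilt deg (world x,y) [-0.78 -0.94] loupe yaw 1.0
clock 20.88 tcp [477.  133.9 137.2] az -88.6 tilt [ 0.0051 -0.0004] F [ 0.7 -0.2 -0.8] w 22.5 | tool cm [0.01 0.12 0.5 ] turn 1.4
```

```bash
python3 -m pendant '0 0.1 0.3 0;0 0 0.2 0;0 0 0 0;0 0 0 0;0 0 0 0';python3 -c "
from fin import *
tolens([.544,.1345,.135],-90)
grab('wrist','w9.png');grab('side','s9.png');grab('scene','c9.png')
a=np.hstack([cv2.resize(load('s9')[0][130:290,120:320],(400,320)),cv2.resize(load('c9')[0][150:290,350:525],(400,320))]);save('z9.png',a)"
```

```text
clock: 21.3
tcp_pos: [0.4764, 0.1341, 0.1322]
orientation: [-2.245, 2.192, -0.007]
contact_force: [-0.2, 0.1, 0.0]
grip_width: 0.0227
lens pred [544.6 134.9 135.1] z-axis tilt deg (world x,y) [-0.83 -0.96] loupe yaw 1.0
clock 21.3 tcp [476.4 134.1 132.2] az -88.6 tilt [ 0.006  -0.0001] F [-0.2  0.1  0. ] w 22.7 | tool cm [0.04 0.06 0.01] turn 1.4
```

View pics/z9.png

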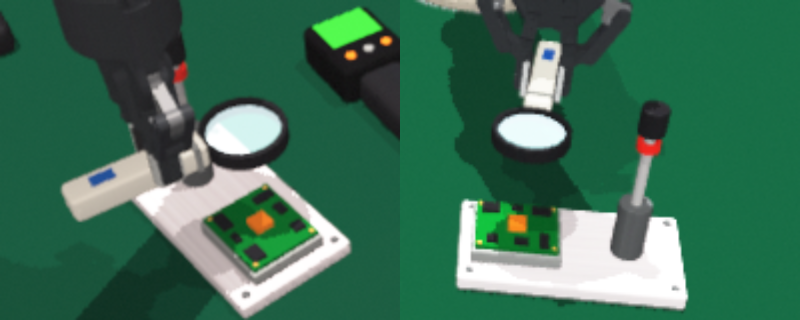

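View pics/w9.png

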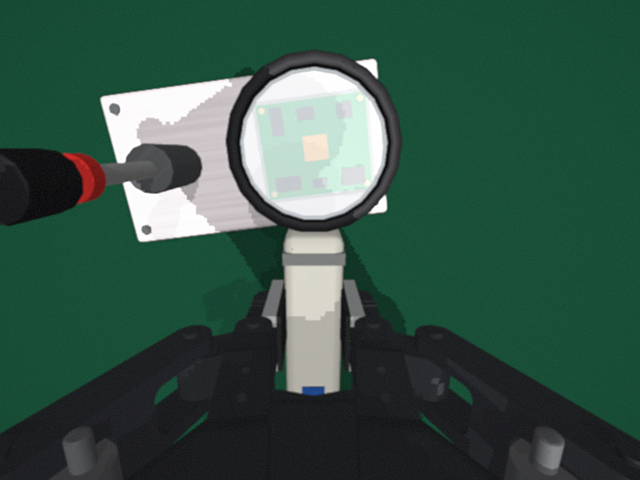

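The lens hangs over the chip: about (314,140) in the wrist view, with the chip seen through it at (316,148). The gauge ring is up and nothing touches. Now I'll measure the lens directly from the views.

```bash
python3 - <<'E'
from m import *
from fin import lens
p,o,M=lens()
def ell(img,box,thr=60):
    x0,y0,x1,y1=box
    m_=np.zeros(img.shape[:2],np.uint8);h=hsv(img)
    m_[y0:y1,x0:x1]=((img.min(2)>150))[y0:y1,x0:x1]
    m_=cv2.morphologyEx(m_,cv2.MORPH_CLOSE,np.ones((5,5)))
    cs=max(cv2.findContours(m_,0,1)[0],key=cv2.contourArea);return cv2.fitEllipse(cv2.convexHull(cs))
ic,Cc=load('c9');is_,Cs=load('s9');iw,Cw=load('w9')
ec=ell(ic,(385,190,428,222));es=ell(is_,(215,172,268,215))
g=cv2.cvtColor(iw,cv2.COLOR_RGB2GRAY)
m_=(iw.max(2)<95).astype(np.uint8);mm=np.zeros_like(m_);mm[45:228,222:405]=m_[45:228,222:405]
# outer rim by connected comps
cs=max(cv2.findContours(((iw.min(2)>115).astype(np.uint8)*cv2.circle(np.zeros_like(m_),(314,142),80,1,-1)),0,1)[0],key=cv2.contourArea)
ew=cv2.fitEllipse(cv2.convexHull(cs))
for n,e,C in(('scene',ec,Cc),('side',es,Cs),('wrist',ew,Cw)): print(n,np.round(e[0],1),np.round(e[1],1),round(e[2]),'pred',proj(C,p).round(1))
for a,b in (((Cc,ec),(Cs,es)),((Cw,ew),(Cs,es)),((Cw,ew),(Cc,ec))):
    X,e=tri(a[0],a[1][0],b[0],b[1][0]);print((X*1000).round(1),round(e*1000,1))
a,_=cen(red(ic),(430,185,480,260));b,_=cen(red(is_),(195,150,235,175));print('ring',a,b)
print(tri(Cc,a,load('c6')[1]and Cs if 0 else Cs,(206.8,166.5)))
o,d=ray(*Cw,ew[0]);print('wrist ray at z .137',onplane(Cw,ew[0],.137)*1000)
E
```

```text
lens pred [544.6 134.9 135.1] z-axis tilt deg (world x,y) [-0.84 -0.96] loupe yaw 1.0
scene [409.5 201.4] [26.  34.1] 79 pred [405.9 209.7]
side [236.1 198.6] [27.5 50.2] 64 pred [242.6 195.9]
wrist [313.4 142.9] [147.  152.5] 3 pred [315.7 144. ]
[530.3 134.8 141.5] 10.6
[540.2 137.4 131.1] 10.3
[544.5 137.7 155.8] 3.7
ring [458.27586207 213.86206897] [209.73809524 166.14285714]
(array([0.52779242, 0.23333692, 0.13306014]), np.float64(0.0025850808738008923))
wrist ray at z .137 [544.96793841 135.80941694 137.        ]
```

```bash
python3 - <<'E'
from m import *
ic,Cc=load('c9');is_,Cs=load('s9')
save('z10.png',np.hstack([cv2.resize(ic[190:230,380:430],(400,320),interpolation=0),cv2.resize(is_[170:220,208:278],(400,286),interpolation=0) if 0 else cv2.resize(is_[165:221,208:278],(400,320),interpolation=0)]))
E
```

```text
(no output)
```

View pics/z10.png

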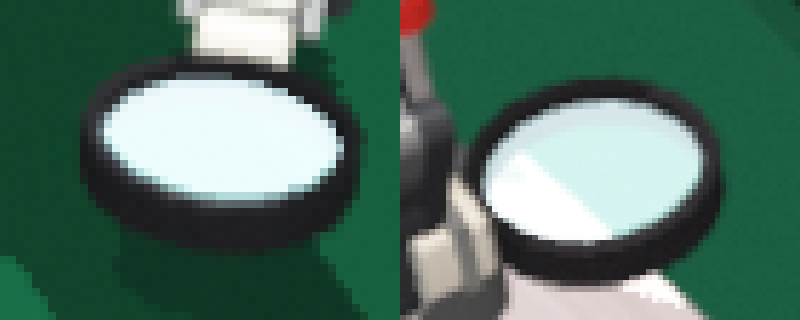

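```bash
python3 - <<'E'
from m import *
_,Cc=load('c9');_,Cs=load('s9');_,Cw=load('w9')
w=(313.6,141.9);c=(407.5,209.3);s=(242.2,197.1)
for a,ua,b,ub in((Cc,c,Cs,s),(Cw,w,Cs,s),(Cw,w,Cc,c)):
    X,e=tri(a,ua,b,ub);print((X*1000).round(1),round(e*1000,1))
# chip & ring from scene cam same views
print(proj(Cc,[.544,.1345,.04]),proj(Cs,[.544,.1345,.04]))
print(tri(Cc,(458.2,213.8),Cs,(206.8,166.5)))
from fin import *
tolens([.544,.1345,.135],-90)
E
```

```text
[543.  136.3 134. ] 3.8
[544.8 135.9 131.9] 1.3
[545.3 136.8 137.2] 2.1
[400.60855886 247.11275574] [249.48984449 239.20379344]
(array([0.52775836, 0.23318398, 0.13316512]), np.float64(0.002554394113359267))
lens pred [544.6 134.9 135.1] z-axis tilt deg (world x,y) [-0.84 -0.96] loupe yaw 1.0
clock 21.45 tcp [476.4 134.1 132.3] az -88.6 tilt [ 0.0061 -0.    ] F [-0.3  0.1 -1.1] w 22.5 | tool cm [0.04 0.06 0.01] turn 1.4
```

```bash
python3 -m pendant '0.1 0 0 0;0 0 0 0;0 0 0 0;0 0 0 0;0 0 0 0;0 0 0 0';python3 -c "
from fin import *
tolens([.544,.1335,.135],-90)
o=r.get_obs();print(np.abs(o['qvel']).max())"
```

```text
clock: 21.95
tcp_pos: [0.4767, 0.133, 0.1325]
orientation: [-2.244, 2.192, -0.007]
contact_force: [-0.1, 0.5, -1.0]
grip_width: 0.0227
lens pred [544.9 133.8 135.4] z-axis tilt deg (world x,y) [-0.87 -0.97] loupe yaw 1.0
clock 21.95 tcp [476.7 133.  132.5] az -88.6 tilt [0.0065 0.0001] F [-0.1  0.5 -1. ] w 22.7 | tool cm [0.02 0.09 0.04] turn 1.4
0.002472811171538266
```

The loupe is still and in place, so I'm handing in.

```bash
python3 -c "
from fin import *
print(r.hand_in());lens()"
```

```text
the job is handed in; nothing more can be done
None
the job is handed in; nothing more can be done
```

I pulled the gauge knob up to its stop and left it out. Then I picked up the loupe and held it level over the orange chip at ring height. I handed in at about 22 s with the arm still, and hand-in reports no verdict.

**Gauge:** The pull peaked at about 45 N when the rod hit its stop. The ring then stayed put after release. It measured 133 mm against the nominal 135 mm; the same cameras also put the chip about 2 mm low (38 mm for 40 mm).

**Lens position:** From the arm's pose and the pose at the grasp, the lens was at (544.9, 133.8, 135.4) mm, with the chip at (544, 134.5) mm.

| Check | Result |
|---|---|
| Lens from image pairs, before the last 1 mm move in y | x 543–545, y 136–137, z 132–137 mm |
| Loupe tilt (from the arm pose) | about 1.3° in all |
| Joint speed just before hand-in | about 0.002 rad/s |

**Disagreements:**
- The image pairs put the lens 1–2 mm farther in +y than the arm pose did. I split the difference with that last move and took no pictures after it.
- Two of the automatic lens fits (scene and side views) failed because they caught the handle and the fixture base. I read the rim extents from zoomed views instead.
- The tool had drifted to about 2° of tilt on the way over. I worked most of that out with slow lifts and quick descents above the fixture.

**Surroundings:** The last pictures show the loupe clear of the fixture. The tester, the meter and the tape looked unmoved, though I judged that by eye and did not measure it.

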